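# Shut and lock the lid of a shielded test box

## Task

Get the shielded test box ready for its emission test: push its raised lid down onto the seal, then put a fingertip in the slot of each of the two quarter-turn fasteners and turn it clockwise to its stop, so that the lid is drawn down tight and locked. This is all pushing and turning: do not swing the lid further open, and leave the breaker inside and the other things on the bench where they are.

Things in the scene. Friction and masses are not known exactly. Their poses are not given: they have to be found in the camera images.
- box: shielded test box, fixed: grey case 280 mm deep (its x) by 360 mm wide (its y), rim 130 mm above the bench. Origin: centre of its underside, on the bench; -x is its front, towards the robot; +y its left, z up. The fasteners stand on the lid, their axes 225 mm from the hinge line, 110 mm to the left (+y) and right of the middle
- hinge (a point): middle of the lid's hinge line (along the box's y), at the far edge of the box, 140 mm behind its origin, 130 mm above the bench. The lid is an aluminium panel 372 mm wide reaching 289 mm from here towards the front, its top face 3 mm above this line when shut
- lid (a joint): opening of the lid, rad: 0 = shut, grows as the front rises. Friction hinge: stays where left, needs 1 to 4 N at the front to go down. A springy seal under the front is met at about 0.03; a push of about 10 N flattens it; let go, the lid rises to 0.015 to 0.03 and stays until the fasteners draw it to about 0.004
- lid_front (a point): bare spot on the lid's top face midway between the two fasteners, 235 mm from the hinge, 54 mm behind the front edge: a good place to push, with 114 mm between the collars. Moves with the lid; z = its outward normal
- left_slot (a point): left fastener: centre of its top face, on its axis; z = lid's normal, y along its slot (turns with it). A metal disc, 80 mm across, flush in a fixed black collar 106 mm across, both 16 mm above the lid's panel. Finger slot across the disc: 68 mm long, 30 wide, 12 deep, ends closed, floor dark. A fingertip in one half, 15 to 20 mm off the axis, moved round it against the side wall, turns it with 5 to 15 N
- right_slot (a point): right fastener: centre of its top face, on its axis; z = lid's normal, y along its slot (turns with it). A metal disc, 80 mm across, flush in a fixed black collar 106 mm across, both 16 mm above the lid's panel. Finger slot across the disc: 68 mm long, 30 wide, 12 deep, ends closed, floor dark. A fingertip in one half, 15 to 20 mm off the axis, moved round it against the side wall, turns it with 5 to 15 N
- left_cam (a joint): turn of the left fastener, rad: 0 = unlocked, slot parallel to the lid's front edge; grows clockwise from above to a hard stop at 1.571 = locked, slot towards the front edge. Stays where left. Its pawl under the lid meets the box's keeper at about 0.6 and has drawn the lid tight by 1.3; it misses if the front edge is over 12 mm up; turned past 0.6 it keeps an open lid from shutting
- right_cam (a joint): turn of the right fastener, rad: 0 = unlocked, slot parallel to the lid's front edge; grows clockwise from above to a hard stop at 1.571 = locked, slot towards the front edge. Stays where left. Its pawl under the lid meets the box's keeper at about 0.6 and has drawn the lid tight by 1.3; it misses if the front edge is over 12 mm up; turned past 0.6 it keeps an open lid from shutting
- dut: three-pole miniature circuit breaker under test, white, 85 x 54 x 77 mm, loose on the floor inside the box; origin centre of underside. Leave it alone.
- mini_breaker: two-pole miniature breaker, white, 85 x 36 x 77 mm, standing on the bench just to the left of the box; origin centre of underside. Leave it alone.
- contactor: small grey and black contactor, 76 x 45 x 87 mm, standing on the bench just to the right of the box; origin centre of underside. Leave it alone.
- mccb: black and white moulded-case breaker, 150 x 105 mm, 97 mm high, on the bench front right; origin centre of underside. Leave it alone.
- screwdriver: black-handled screwdriver, 190 mm long, 26 mm thick, lying on the bench in front of the box; origin at mid-length on the bench. Leave it alone.
- tape: roll of paper tape, 96 mm across, 18 mm high, lying on the bench front left; origin centre of underside. Leave it alone.
- field_probe: black near-field probe wand with a loop end, 205 mm long, 16 mm thick, lying on the bench on the left; origin on the bench below the handle. Leave it alone.

How it is judged:
By the outcome, as a careful person would: the job done as asked, in the order asked, and still so for the second after the job is handed in, with the robot touching nothing.
It also fails if it takes over 64 s, if anything falls off the work surface, if the arm or the gripper's body presses on something with over 40 N, if the wrist force passes 120 N, or if a joint passes its speed limit or range.

## Robot

A 6-joint arm with a two-finger parallel gripper is mounted at the origin on the work surface. World frame = base frame: x ahead of the robot, y to its left, z up, the work surface at z = 0. Lengths are in m, angles in degrees, forces in N, time in s.
With the tool pointing down it reaches from about 0.35 to 0.875 m from the base axis. Payload 4.2 kg.
Tool frame: the origin (TCP) lies between the finger pads; the fingertips stand 17 mm ahead of it and the grasp point (between the pads) lies 2 mm behind it; z points along the fingers, y is the direction in which the jaws open and shut (so a half turn about z gives the same grasp; the last joint's range is limited). The gripper opens to 87 mm and grips with 3 to 60 N. Pads are 19 mm wide; open, the fingers measure 117 mm over their backs; the gripper's body (75 mm by 190 mm) begins 51 mm behind the grasp point.
Start: joints at [85.577, 22.042, 0.453, 0, -68.411, -14.817], TCP at [0.206, 0.59, 0.24] pointing down, gripper open.
Joint ranges: [-179.83, 179.83], [-69.29, 118.12], [-61.27, 80.66], [-181.25, 117.63], [-171.15, -9.14], [-177.46, 177.46]. Speed limits (degrees/s): [159.86, 159.86, 180, 180, 180, 180].

## Interface

Orientations are given as a 3x3 rotation matrix whose columns are the frame's x, y, z axes.
In Python, from station import r gives the robot as it stands.
- The arm moves only by the shell command python3 -m creep 'ROWS'. ROWS is JSON, a list of rows, each a list of 7 numbers: the opening, from 0 (shut) to 1 (fully open), then the shift along the tool's x, y, z scaled (see below), then the turn, a rotation vector about the tool's x, y, z scaled (see below). A call has 1 to 5 rows; each row is the pose to reach, as a shift and turn from the pose measured when the call began, along the tool's axes at that moment, turning the shorter way round; what a row does not reach only later rows make up. The controller multiplies each number of a shift by 300 mm and each number of a turn by 180 degrees. A row lasts 1/12 s, in which the tool goes at most 41.7 mm and 7.16 degrees, less where a joint would pass 70% of its speed; a pose out of reach is approached as far as the arm can. A call with a number of a shift or a turn outside -1 to 1 is refused whole. A call with a gripper value outside its range is refused whole. The fingers move at their own pace and stop on an object; the grip force is fixed at half the most. Time passes only in rows, so rows that repeat a pose let the fingers close. It gives the time, the measured TCP pose, the force and the opening at its end, in the units of the state.
- r.sense(): the state, without advancing time (a new reading comes with each control period).
- r.capture(name): name is "scene" or "top"; returns the picture (400x640x3 uint8, blue, green, red); there is no depth.
- r.camera_model(name): a dict with "mtx" (3x3 intrinsics, pixels), "R" (3x3) and "t" (3): a world point X has camera coordinates R X + t. Camera axes: x right, y down, z forward; pixel columns grow to the right and rows downward; lengths in m; the calibration is good to about 2 mm. A picture is of the moment at which its call begins. camera_model takes no time and is no camera call.
- r.finish_job(): hands the job in, once; it reports no verdict.
Trained networks look in the newest picture that a camera, given by its name, has taken for a name from the list of things; names that differ only in an ending like _2 or _b are one class to them, and where a whole thing is asked for, a point or a joint stands for the part that bears it (a point fixed in the world has none). Each returns a list of dicts, best first, with "score" (0 to 1); they miss things now and then, are a little off and sometimes report something else, mostly with a low value. They report only what shows in the picture. A call takes as long as a camera call.
- r.recognise(camera, target): "rect" ([left, top, right, bottom] as shares, 0 to 1, of the picture: columns of its width, rows of its height, round what is visible of it).
- r.outline_of(camera, target): "pixels" (400x640 bool, what is visible of it) and "rect" ([left, top, right, bottom] as shares, 0 to 1, of the picture: columns of its width, rows of its height, round what is visible of it).
The state is a dict: "time_s": time; "joints": joint angles; "joint_velocities": joint speeds; "effort": joint torques, N m; "tcp_pos": TCP position; "ee_rot": TCP orientation; "wrist_force": force on the tool from outside, world axes, zero at the start; "moment": the same for the moment, N m; "gripper_width": opening from 0.0 (shut) to 1.0 (fully open).
Only numpy, scipy, OpenCV 4.12 (cv2) and the standard library are available. Lean on these libraries where they do the work, as an engineer would, in place of code of your own. Each camera call takes 0.05 s, during which the arm holds its last target.

## Working session

There is one attempt and no reset: what is moved stays moved. The work goes in short steps, Python scripts to look and compute and a shell command to move; the robot and the scene stay as the last step left them, time stands still between calls to the robot, and variables do not carry over. Pictures are saved under pics/ and viewed, and the job is handed in when it is done.

```bash
ls; mkdir -p pics; python3 - <<'E'
from station import r
import cv2
s=r.sense();print({k:(v if not hasattr(v,'tolist') else v.tolist()) for k,v in s.items()})
for n in("scene","top"):
    im=r.capture(n);cv2.imwrite(f"pics/{n}0.png",im)
    print(n,r.camera_model(n))
E
```

```text
pics
{'time_s': 0.0, 'joints': [85.5780841034699, 22.09167325330805, 0.3789187377262328, -0.028607656112735826, -68.41131529942864, -14.815247438643954], 'joint_velocities': [0.015109553824977992, -0.1345279575562872, -0.07850022334829347, 0.026714826524793546, 0.144295043280133, 0.060265216083971236], 'effort': [0.0012854250962845981, -39.06629920005798, 18.740122318267822, 4.219741076231003, 0.011001982202287763, -0.00018956154235638678], 'tcp_pos': [0.20573352570548925, 0.5895628916215868, 0.23844506733709148], 'ee_rot': [[0.944102183482125, -0.3296523478515048, -0.0006298414677267899], [-0.3296529327391395, -0.9440998020381862, -0.0021231410555925907], [0.00010526522879970671, 0.0022120911934223404, -0.9999975477828851]], 'wrist_force': [0.685736439818569, -0.6005732497605528, 0.43570764125732786], 'moment': [0.035033961641616006, 0.0076095702499523925, -0.003931749451178135], 'gripper_width': 1.0007777577554873}
scene {'mtx': array([[436.96216837,   0.        , 319.18077221],
       [  0.        , 436.96216837, 193.67218504],
       [  0.        ,   0.        ,   1.        ]]), 'R': array([[-0.969325  ,  0.24574024,  0.00455727],
       [ 0.1500468 ,  0.60634338, -0.78091848],
       [-0.19466637, -0.75628   , -0.62461633]]), 't': array([5.31175638e-01, 1.39871202e-03, 1.81527205e+00])}
top {'mtx': array([[498.58341102,   0.        , 318.34136599],
       [  0.        , 498.58341102, 201.41042724],
       [  0.        ,   0.        ,   1.        ]]), 'R': array([[ 0.00268721, -0.99996754, -0.00759589],
       [-0.9935894 , -0.00181144, -0.11303461],
       [ 0.11301718,  0.00785095, -0.99356202]]), 't': array([0.00638707, 0.57849282, 1.62030551])}
```

View pics/scene0.png

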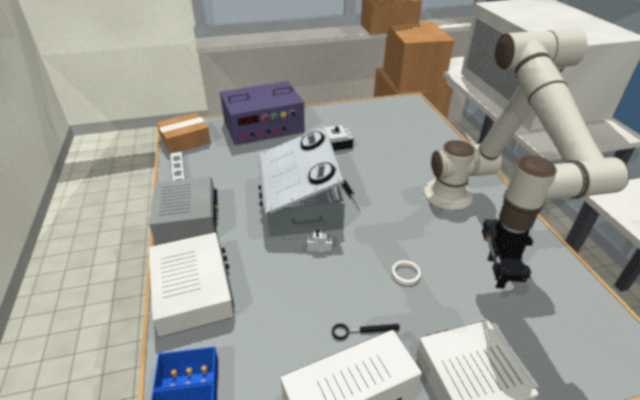

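View pics/top0.png

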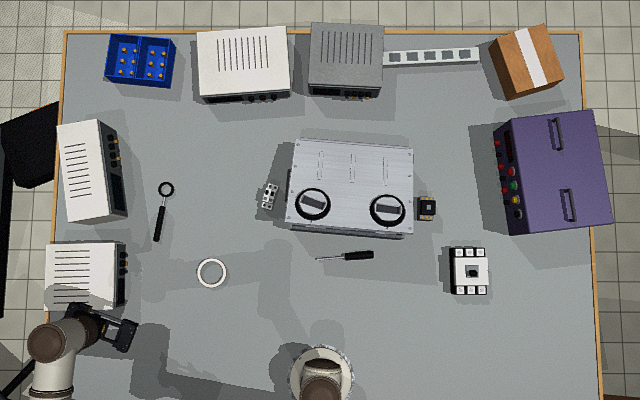

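```bash
python3 - <<'E'
import cv2
a=cv2.imread("pics/top0.png")[125:250,255:445];cv2.imwrite("pics/topz.png",cv2.resize(a,None,fx=4.2,fy=4.2,interpolation=cv2.INTER_CUBIC))
a=cv2.imread("pics/scene0.png")[115:255,245:375];cv2.imwrite("pics/scenez.png",cv2.resize(a,None,fx=4.2,fy=4.2,interpolation=cv2.INTER_CUBIC))
E
```

```text
(no output)
```

View pics/topz.png

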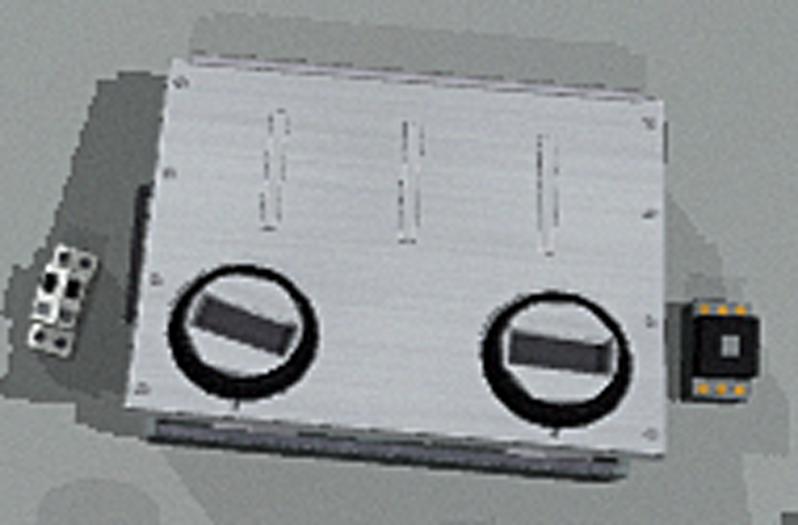

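View pics/scenez.png

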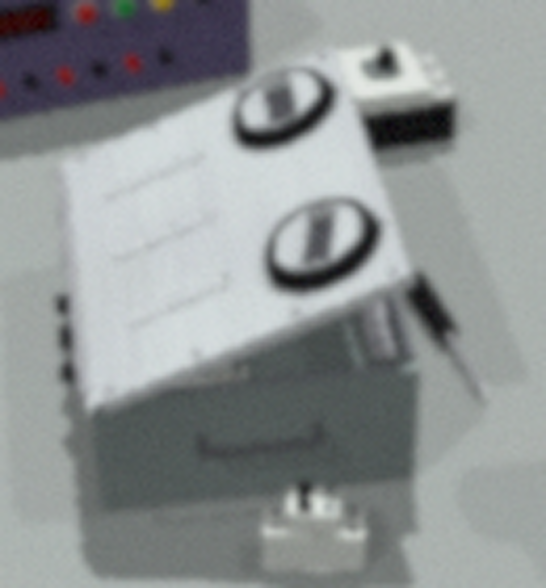

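```bash
cat > h.py <<'E'
import numpy as np, cv2
from station import r
from scipy.optimize import least_squares
from scipy.spatial.transform import Rotation as Ro
def proj(n,X):
    c=r.camera_model(n);p=np.atleast_2d(X)@c["R"].T+c["t"];p=p@c["mtx"].T
    return p[:,:2]/p[:,2:]
def lidpt(P,u,v,w):
    # u: dist from hinge to front, v: +y left, w: above hinge line normal ; P=hx,hy,yaw,lid
    hx,hy,yaw,a=P
    u,v,w=map(np.asarray,(u,v,w))
    x=-u*np.cos(a)-(-w)*np.sin(a)*1.0*1  # normal = (sin a? ) 
    n=np.array([np.sin(a),0,np.cos(a)]);f=np.array([-np.cos(a),0,np.sin(a)])
    q=np.outer(np.atleast_1d(u),f)+np.outer(np.atleast_1d(w),n)+np.outer(np.atleast_1d(v),[0,1,0])
    R=Ro.from_euler('z',yaw).as_matrix()
    return q@R.T+[hx,hy,.13]
E
python3 - <<'E'
from h import *
tz=np.array([[172,58],[664,98],[126,408],[664,456],[243,325],[560,353]])/4.2+[255,125]
sz=np.array([[92,408],[66,160],[408,275],[340,55],[322,238],[285,103]])/4.2+[245,115]
u=[0,0,.289,.289,.225,.225];v=[.186,-.186]*2+[.11,-.11];w=[.003]*4+[.019]*2
def f(P,which=3):
    X=lidpt(P,u,v,w); o=[]
    if which&1:o.append(proj("top",X)-tz)
    if which&2:o.append(proj("scene",X)-sz)
    return np.concatenate(o).ravel()
for wh in (1,2,3):
    s=least_squares(f,[.7,0,0,.3],args=(wh,),loss='soft_l1');print(wh,s.x,np.sqrt(np.mean(s.fun**2)));
print(f(s.x).reshape(-1,2).round(1))
E
```

```text
1 [ 0.74970042 -0.10596599 -0.08560783  0.33894567] 0.2014449031824202
2 [ 0.74070425 -0.10059636 -0.09415275  0.36283271] 0.7122921375673574
3 [ 0.74678827 -0.10537585 -0.0870654   0.35014878] 1.0214976304776346
[[-0.5  0.6]
 [-0.   1.3]
 [-0.3  0.5]
 [-0.2  0.6]
 [ 0.1  0.5]
 [-0.4  0.5]
 [-2.  -1.1]
 [-1.6 -0.2]
 [ 0.2  0.6]
 [-2.  -1.2]
 [-1.9 -0. ]
 [-2.1 -0.2]]
```

```bash
cat >> h.py <<'E'
P0=[.748,-.1055,-.0866,.345]
def plan(pos,yawdeg):
    s=r.sense();R=np.array(s["ee_rot"]);p=np.array(s["tcp_pos"])
    c,q=np.cos(np.radians(yawdeg)),np.sin(np.radians(yawdeg))
    Rt=np.array([[c,q,0],[q,-c,0],[0,0,-1]])
    d=R.T@(np.array(pos)-p)/.3; w=Ro.from_matrix(R.T@Rt).as_rotvec()/np.pi
    x=np.degrees(np.arctan2(R[1,0],R[0,0]))
    print("t%.2f tcp"%s["time_s"],p.round(4),"yaw %.1f"%x,"F",np.round(s["wrist_force"],1),"w %.2f"%s["gripper_width"],"j6 %.0f"%s["joints"][5])
    print("row",d.round(4),w.round(4))
E
python3 - <<'E'
from h import *
for a in (.345,.2,.1,.03,0):
    P=P0[:3]+[a]; print(a,lidpt(P,[.235,.225,.225],[0,.11,-.11],[.003,.019,.019]).round(4).tolist())
X=lidpt(P0,.235,0,.003)[0]
plan([X[0],X[1],.33],-5)
E
```

```text
0.345 [[0.5287, -0.0865, 0.2123], [0.553, 0.0218, 0.224], [0.5339, -0.1973, 0.224]]
0.2 [[0.5191, -0.0856, 0.1796], [0.5416, 0.0228, 0.1933], [0.5226, -0.1963, 0.1933]]
0.1 [[0.5153, -0.0853, 0.1564], [0.5364, 0.0233, 0.1714], [0.5173, -0.1959, 0.1714]]
0.03 [[0.5141, -0.0852, 0.14], [0.534, 0.0235, 0.1557], [0.515, -0.1957, 0.1557]]
0 [[0.5139, -0.0852, 0.133], [0.5334, 0.0235, 0.149], [0.5143, -0.1956, 0.149]]
t0.10 tcp [0.2058 0.5896 0.2386] yaw -19.2 F [ 0.1 -0.7 -0. ] w 1.00 j6 -15
row [ 1.7592  1.7733 -0.3011] [ 0.0006  0.     -0.0792]
```

```bash
python3 -m creep '[[0,0,0,-0.3,0,0,0],[0,0.2,0.2,-0.3,0,0,-0.079],[0,0.99,1.0,-0.3,0,0,-0.079],[0,0.99,1.0,-0.3,0,0,-0.079],[0,0.99,1.0,-0.3,0,0,-0.079]]'; python3 - <<'E'
from h import *
plan([.529,-.0865,.33],-5)
E
```

```text
time_s: 0.52
tcp_pos: [0.2753, 0.4428, 0.3104]
ee_rot: [[0.996, -0.087, -0.001], [-0.087, -0.996, -0.002], [-0.001, 0.002, -1.0]]
wrist_force: [1.0, 0.3, -0.4]
gripper_width: 0.707
t0.52 tcp [0.2753 0.4428 0.3104] yaw -5.0 F [ 1.   0.3 -0.4] w 0.71 j6 9
row [ 0.995   1.6849 -0.0624] [0.0007 0.0002 0.0002]
```

```bash
python3 -m creep '[[0,0.59,1,-0.06,0,0,0],[0,0.59,1,-0.06,0,0,0],[0,0.59,1,-0.06,0,0,0],[0,0.59,1,-0.06,0,0,0],[0,0.59,1,-0.06,0,0,0]]'; python3 - <<'E'
from h import *
plan([.529,-.0865,.33],-5)
E
```

```text
time_s: 0.93
tcp_pos: [0.3647, 0.2546, 0.3214]
ee_rot: [[0.996, -0.086, -0.001], [-0.086, -0.996, -0.002], [-0.001, 0.002, -1.0]]
wrist_force: [0.6, 0.6, 0.5]
gripper_width: 0.326
t0.93 tcp [0.3647 0.2546 0.3214] yaw -4.9 F [0.6 0.6 0.5] w 0.33 j6 29
row [ 0.6432  1.0859 -0.0268] [0.0007 0.0003 0.0004]
```

```bash
python3 -m creep '[[0,0.59,1,-0.02,0,0,0],[0,0.59,1,-0.02,0,0,0],[0,0.59,1,-0.02,0,0,0],[0,0.59,1,-0.02,0,0,0],[0,0.59,1,-0.02,0,0,0]]';python3 -m creep '[[0,0.3,0.42,-0.02,0,0,0],[0,0.3,0.42,-0.02,0,0,0],[0,0.3,0.42,-0.02,0,0,0],[0,0.3,0.42,-0.02,0,0,0]]'; python3 - <<'E'
from h import *
plan([.529,-.0865,.24],-5)
E
```

```text
time_s: 1.35
tcp_pos: [0.4543, 0.0666, 0.3253]
ee_rot: [[0.996, -0.086, -0.001], [-0.086, -0.996, -0.002], [-0.001, 0.002, -1.0]]
wrist_force: [0.7, 0.8, -0.4]
gripper_width: 0.017
time_s: 1.68
tcp_pos: [0.5339, -0.0694, 0.331]
ee_rot: [[0.996, -0.087, -0.002], [-0.087, -0.996, -0.002], [-0.002, 0.002, -1.0]]
wrist_force: [-0.3, 1.3, -0.3]
gripper_width: 0.006
t1.68 tcp [ 0.5339 -0.0694  0.331 ] yaw -5.0 F [-0.3  1.3 -0.3] w 0.01 j6 75
row [-0.0109  0.0576  0.3033] [ 0.0007  0.0006 -0.    ]
```

```bash
python3 -m creep '[[0,-0.01,0.058,0.13,0,0,0],[0,-0.01,0.058,0.26,0,0,0],[0,-0.01,0.058,0.27,0,0,0]]'; python3 - <<'E'
from h import *
plan([.529,-.0865,.24],-5)
for n,b in(("top",(125,250,255,445)),("scene",(100,255,220,375))):
    a=r.capture(n)[b[0]:b[1],b[2]:b[3]];cv2.imwrite(f"pics/{n}1.png",cv2.resize(a,None,fx=3.8,fy=3.8,interpolation=cv2.INTER_CUBIC))
E
```

```text
time_s: 1.93
tcp_pos: [0.5241, -0.0877, 0.2417]
ee_rot: [[0.996, -0.092, -0.019], [-0.092, -0.996, -0.001], [-0.019, 0.002, -1.0]]
wrist_force: [-1.4, -0.2, -1.4]
gripper_width: 0.005
t1.93 tcp [ 0.5241 -0.0877  0.2417] yaw -5.3 F [-1.4 -0.2 -1.4] w 0.01 j6 77
row [ 0.0161 -0.0055  0.0055] [ 0.0008  0.006  -0.0015]
```

View pics/top1.png

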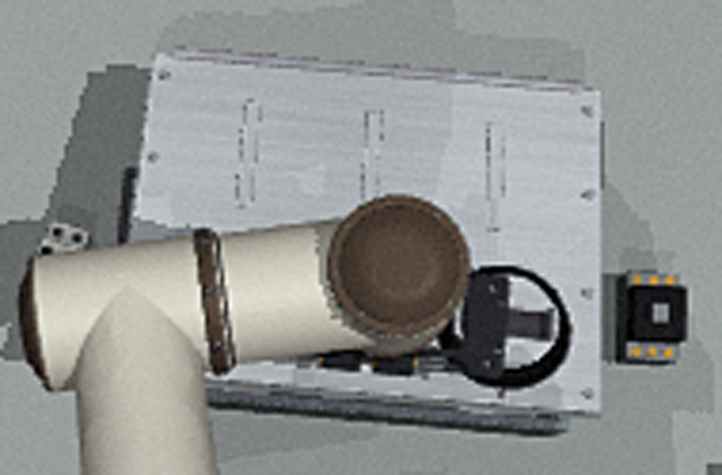

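View pics/scene1.png

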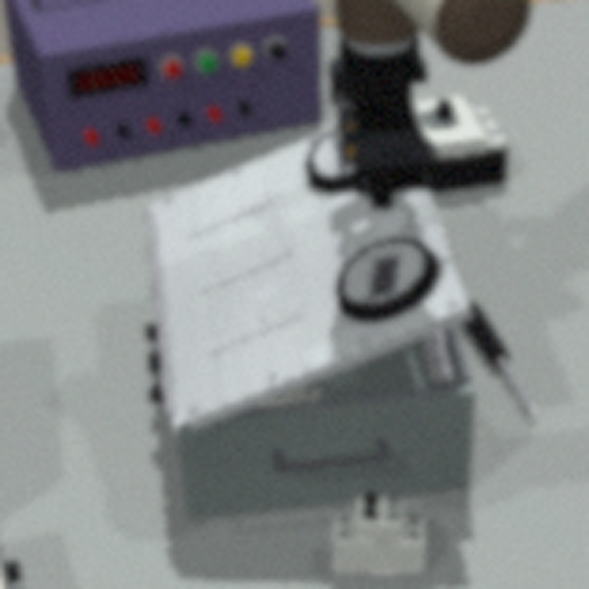

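```bash
python3 -m creep '[[0,0.01,-0.005,0.035,0,0.006,0],[0,0,-0.005,0.075,0,0.006,0],[0,-0.01,-0.005,0.12,0,0.006,0],[0,-0.02,-0.005,0.16,0,0.006,0],[0,-0.025,-0.005,0.2,0,0.006,0]]'; python3 - <<'E'
from h import *
plan([.5145,-.0855,.157],-5)
E
```

```text
time_s: 2.45
tcp_pos: [0.523, -0.0841, 0.1924]
ee_rot: [[0.996, -0.085, 0.019], [-0.085, -0.996, -0.005], [0.019, 0.004, -1.0]]
wrist_force: [-0.1, 0.5, 0.8]
gripper_width: 0.004
t2.45 tcp [ 0.523  -0.0841  0.1924] yaw -4.9 F [-0.1  0.5  0.8] w 0.00 j6 76
row [-0.0299  0.0068  0.1175] [ 0.0012 -0.0062  0.0008]
```

```bash
python3 -m creep '[[0,-0.01,0.006,0.03,0,-0.003,0],[0,-0.02,0.006,0.055,0,-0.006,0],[0,-0.028,0.006,0.08,0,-0.006,0],[0,-0.028,0.006,0.1,0,-0.006,0],[0,-0.028,0.006,0.105,0,-0.006,0]]'; python3 - <<'E'
from h import *
plan([.5145,-.0855,.15],-5)
E
```

```text
time_s: 2.87
tcp_pos: [0.5147, -0.0851, 0.1602]
ee_rot: [[0.996, -0.085, -0.001], [-0.085, -0.996, -0.004], [-0.001, 0.004, -1.0]]
wrist_force: [0.2, 0.7, 0.5]
gripper_width: 0.006
t2.87 tcp [ 0.5147 -0.0851  0.1602] yaw -4.8 F [0.2 0.7 0.5] w 0.01 j6 76
row [-0.0006  0.0012  0.0338] [0.0012 0.0002 0.0008]
```

```bash
python3 -m creep '[[0,0,0,0.01,0,0,0],[0,0,0,0.02,0,0,0],[0,0,0,0.03,0,0,0],[0,0,0,0.035,0,0,0],[0,0,0,0.035,0,0,0]]'; python3 - <<'E'
from h import *
plan([.5145,-.0855,.148],-5)
for n,b in(("top",(125,250,255,445)),("scene",(100,255,220,375))):
    a=r.capture(n)[b[0]:b[1],b[2]:b[3]];cv2.imwrite(f"pics/{n}2.png",cv2.resize(a,None,fx=3.8,fy=3.8,interpolation=cv2.INTER_CUBIC))
E
```

```text
time_s: 3.28
tcp_pos: [0.5147, -0.0852, 0.1507]
ee_rot: [[0.996, -0.084, -0.001], [-0.084, -0.996, -0.004], [-0.0, 0.004, -1.0]]
wrist_force: [-2.7, 1.3, 8.0]
gripper_width: 0.009
t3.28 tcp [ 0.5147 -0.0852  0.1507] yaw -4.8 F [-2.7  1.3  8. ] w 0.01 j6 76
row [-0.0005  0.0011  0.0091] [0.0013 0.0002 0.001 ]
```

View pics/scene2.png

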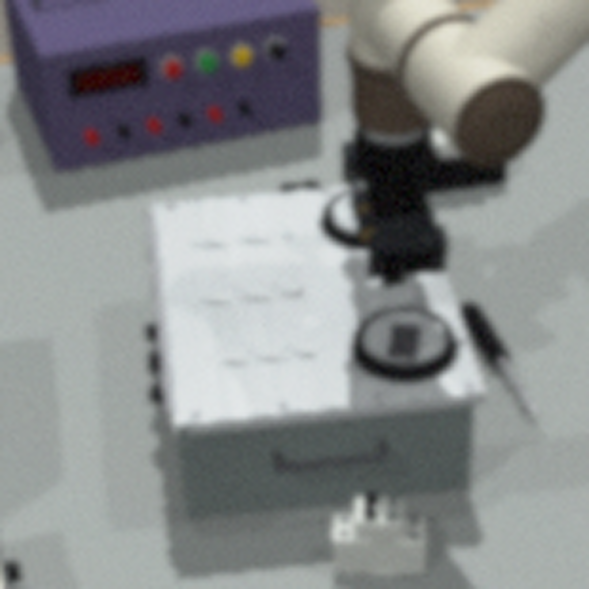

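```bash
python3 -m creep '[[0,0,0,0.005,0,0,0],[0,0,0,0.008,0,0,0],[0,0,0,0.012,0,0,0],[0,0,0,0.012,0,0,0]]'; python3 -m creep '[[0,0,0,-0.02,0,0,0],[0,0,0,-0.1,0,0,0],[0,0,0,-0.2,0,0,0],[0,-0.2,0,-0.25,0,0,0],[0.35,-0.6,0,-0.3,0,0,0]]';python3 -m creep '[[0.35,-0.4,0,0,0,0,0],[0.35,-0.4,0,0,0,0,0]]'; python3 - <<'E'
from h import *
plan([.5145,-.0855,.148],-5)
for n,b in(("top",(125,250,255,445)),("scene",(100,255,220,375))):
    i=r.capture(n);cv2.imwrite(f"pics/{n}3full.png",i)
    a=i[b[0]:b[1],b[2]:b[3]];cv2.imwrite(f"pics/{n}3.png",cv2.resize(a,None,fx=4,fy=4,interpolation=cv2.INTER_CUBIC)[:600,:800])
E
```

```text
time_s: 3.72
tcp_pos: [0.5147, -0.0852, 0.1502]
ee_rot: [[0.997, -0.083, 0.0], [-0.083, -0.997, -0.005], [0.001, 0.005, -1.0]]
wrist_force: [-7.2, 3.5, 17.5]
gripper_width: 0.006
time_s: 4.13
tcp_pos: [0.4349, -0.0779, 0.2277]
ee_rot: [[0.996, -0.084, 0.004], [-0.084, -0.996, -0.005], [0.004, 0.004, -1.0]]
wrist_force: [-0.5, 0.5, 0.3]
gripper_width: 0.031
time_s: 4.3
tcp_pos: [0.3487, -0.0711, 0.2267]
ee_rot: [[0.996, -0.085, 0.004], [-0.085, -0.996, -0.004], [0.004, 0.004, -1.0]]
wrist_force: [-0.2, 0.6, 0.8]
gripper_width: 0.148
t4.30 tcp [ 0.3487 -0.0711  0.2267] yaw -4.9 F [-0.2  0.6  0.8] w 0.15 j6 70
row [0.5536 0.     0.2649] [ 0.0013 -0.0014  0.0008]
```

View pics/scene3.png

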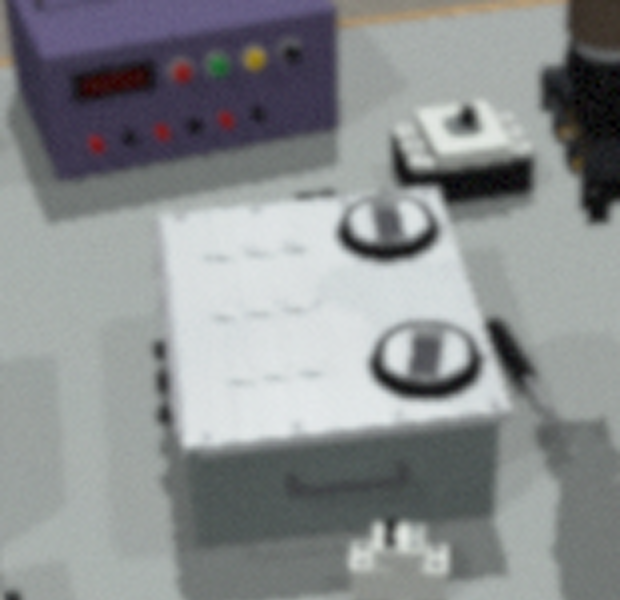

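View pics/top3.png

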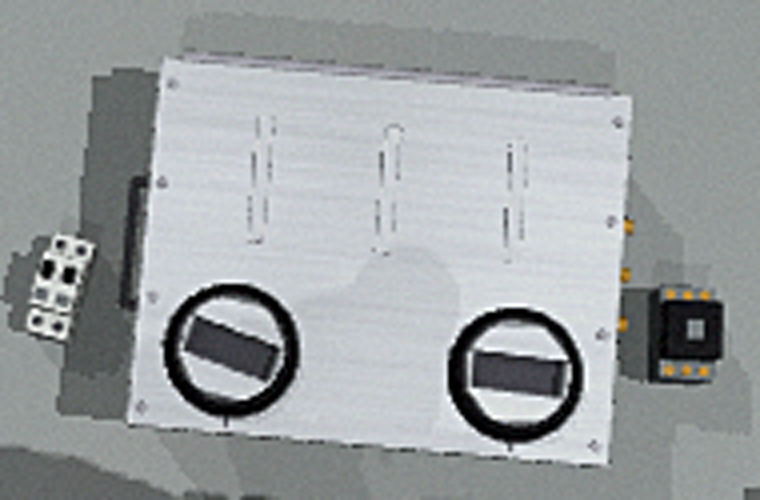

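```bash
cat > meas.py <<'E'
from h import *
def meas(im,P,verbose=True):
    g=cv2.cvtColor(im,cv2.COLOR_BGR2GRAY);S=6
    out=[]
    for v in(.11,-.11):
        X=lidpt(P,.225,v,.019)[0]; c=proj("top",X)[0]; h=22
        x0,y0=int(c[0])-h,int(c[1])-h
        a=cv2.resize(g[y0:y0+2*h,x0:x0+2*h],None,fx=S,fy=S,interpolation=cv2.INTER_CUBIC)
        b=(a<45).astype(np.uint8)  # ring
        cs,hi=cv2.findContours(b,cv2.RETR_CCOMP,cv2.CHAIN_APPROX_NONE)
        inner=[k for k in range(len(cs)) if hi[0][k][3]>=0]
        k=max(inner,key=lambda k:cv2.contourArea(cs[k]));e=cv2.fitEllipse(cs[k])
        toim=lambda p:(np.array(p)+.5)/S-.5+[x0,y0]
        m=np.zeros_like(a);cv2.ellipse(m,(e[0],(e[1][0]*.9,e[1][1]*.9),e[2]),255,-1)
        s=((a<150)&(m>0)).astype(np.uint8)
        cs2,_=cv2.findContours(s,cv2.RETR_EXTERNAL,cv2.CHAIN_APPROX_NONE)
        c2=max(cs2,key=cv2.contourArea);q=cv2.minAreaRect(c2);bx=cv2.boxPoints(q)
        # backproject to plane z of X
        cm=r.camera_model("top")
        def bp(p):
            d=cm["R"].T@np.linalg.inv(cm["mtx"])@np.array([*p,1.]);o=-cm["R"].T@cm["t"];return o+d*(X[2]-o[2])/d[2]
        ce=bp(toim(e[0]));W=np.array([bp(toim(p)) for p in bx])
        e1,e2=W[1]-W[0],W[2]-W[1];L=e1 if np.linalg.norm(e1)>np.linalg.norm(e2) else e2
        if L[1]<0:L=-L
        ang=np.degrees(np.arctan2(-L[0],L[1])) # yaw of slot y axis
        print("pred",X.round(4),"disc",ce.round(4),"diam px",np.round(np.array(e[1])/S,1),"slot c",W.mean(0).round(4),"len",np.linalg.norm(e1).round(4),np.linalg.norm(e2).round(4),"slot yaw %.1f"%ang,"cam rel %.3f"%(P[2]-np.radians(ang)))
        out.append((ce,ang))
    return out
E
python3 - <<'E'
from meas import *
im=cv2.imread("pics/top3full.png")
meas(im,[.748,-.1055,-.0866,.022])
E
```

```text
pred [0.5338 0.0235 0.1539] disc [0.5334 0.0251 0.1539] diam px [27.3 27.7] slot c [0.5332 0.0257 0.1539] len 0.0318 0.0757 slot yaw -19.9 cam rel 0.260
pred [ 0.5148 -0.1957  0.1539] disc [ 0.5148 -0.1939  0.1539] diam px [27. 28.] slot c [ 0.5141 -0.1939  0.1539] len 0.0302 0.0734 slot yaw -7.4 cam rel 0.042
```

```bash
python3 - <<'E'
from meas import *
p=proj("scene",[[.5334,.0251,.154],[.5148,-.1939,.154]]);print(p,(p-[220,100])*4)
s=r.sense();t=np.array(s["tcp_pos"])+.017*np.array(s["ee_rot"])[:,2];print(proj("scene",t),proj("top",t))
im=cv2.imread("pics/scene3full.png");a=im[140:205,300:350];cv2.imwrite("pics/sz.png",cv2.resize(a,None,fx=9,fy=9,interpolation=cv2.INTER_CUBIC))
E
```

```text
[[324.9314006  187.20956484]
 [315.52271262 154.27313185]] [[419.72560242 348.83825936]
 [382.09085047 217.09252741]]
[[366.52018935 153.46878796]] [[344.89686017 274.67755364]]
```

View pics/sz.png

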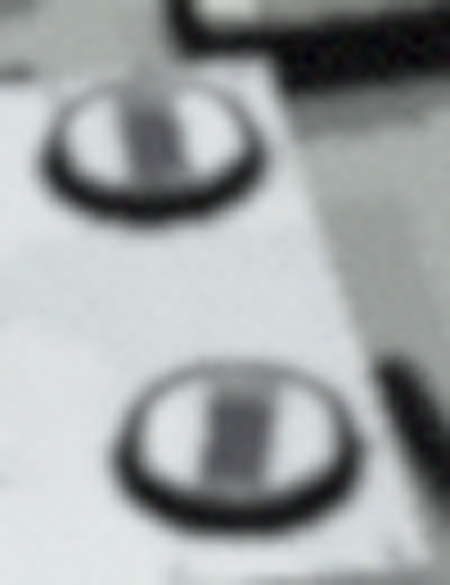

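```bash
python3 - <<'E'
from h import *
plan([.532,.0255,.21],-20)
E
```

```text
t4.40 tcp [ 0.344  -0.0715  0.2263] yaw -4.8 F [ 1.  -1.1 -0.9] w 0.24 j6 70
row [ 0.5975 -0.3747  0.0546] [ 0.0009 -0.0009  0.0845]
```

```bash
python3 -m creep '[[0.32,0.6,-0.375,0.05,0,0,0.084],[0.32,0.6,-0.375,0.05,0,0,0.084],[0.32,0.6,-0.375,0.05,0,0,0.084],[0.32,0.6,-0.375,0.05,0,0,0.084],[0.32,0.6,-0.375,0.05,0,0,0.084]]';  python3 - <<'E'
from h import *
plan([.532,.0255,.18],-20)
E
```

```text
time_s: 4.82
tcp_pos: [0.5348, 0.0265, 0.211]
ee_rot: [[0.94, -0.341, 0.002], [-0.341, -0.94, -0.003], [0.003, 0.002, -1.0]]
wrist_force: [0.7, 0.1, 0.4]
gripper_width: 0.317
t4.82 tcp [0.5348 0.0265 0.211 ] yaw -19.9 F [0.7 0.1 0.4] w 0.32 j6 50
row [-0.0079  0.0061  0.1033] [ 0.0007 -0.0011  0.0005]
```

```bash
python3 -m creep '[[0.32,-0.008,0.006,0.04,0,-0.001,0],[0.32,-0.008,0.006,0.07,0,-0.001,0],[0.32,-0.008,0.006,0.095,0,-0.001,0],[0.32,-0.008,0.006,0.095,0,-0.001,0]]';  python3 - <<'E'
from h import *
plan([.532,.0255,.18],-20)
im=r.capture("scene");cv2.imwrite("pics/scene4full.png",im)
t=r.capture("top");cv2.imwrite("pics/top4full.png",t)
s=r.sense();R=np.array(s["ee_rot"]);p=np.array(s["tcp_pos"])
w=s["gripper_width"]*.0435
a=cv2.resize(im[120:220,270:380],None,fx=7,fy=7,interpolation=cv2.INTER_CUBIC).copy()
def dot(X,col):
    q=proj("scene",X)[0];cv2.circle(a,tuple(int(round(k)) for k in (q-[270,120]+.5)*7-.5),3,col,-1)
for sy in(-1,1):
    for d in(w,w+.015):
        for sx in(-.0095,.0095): dot(p+R@[sx,sy*d,.017],(0,0,255))
cv2.imwrite("pics/s4.png",a[:600])
E
```

```text
time_s: 5.15
tcp_pos: [0.53, 0.0248, 0.1804]
ee_rot: [[0.94, -0.341, -0.005], [-0.341, -0.94, -0.003], [-0.004, 0.005, -1.0]]
wrist_force: [-0.9, -0.7, -0.8]
gripper_width: 0.319
t5.15 tcp [0.53   0.0248 0.1804] yaw -20.0 F [-0.9 -0.7 -0.8] w 0.32 j6 50
row [ 0.0055 -0.0046  0.0013] [0.0015 0.0012 0.0002]
```

View pics/s4.png

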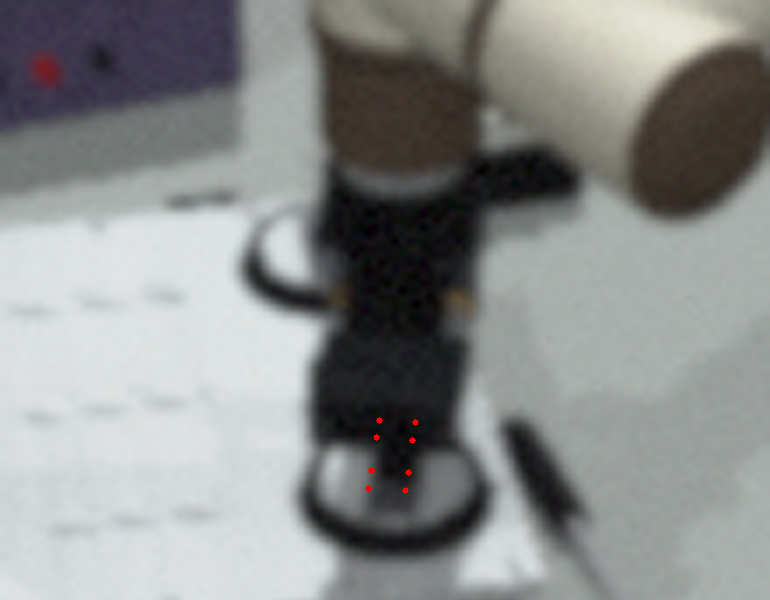

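```bash
python3 - <<'E'
from h import *
plan([.5332,.0252,.163],-20)
E
python3 -m creep '[[0.32,0.01,-0.006,0.005,0.001,0.001,0],[0.32,0.01,-0.006,0.02,0.001,0.001,0],[0.32,0.01,-0.006,0.03,0.001,0.001,0],[0.32,0.01,-0.006,0.04,0.001,0.001,0]]';  python3 - <<'E'
from h import *
plan([.5332,.0252,.163],-20)
E
```

```text
t5.25 tcp [0.5312 0.0249 0.1827] yaw -19.9 F [ 0.2 -0.6 -0.3] w 0.32 j6 50
row [ 0.0058 -0.0034  0.0657] [ 0.0008 -0.0001  0.0004]
time_s: 5.58
tcp_pos: [0.5345, 0.0254, 0.1708]
ee_rot: [[0.94, -0.341, 0.004], [-0.341, -0.94, -0.0], [0.004, -0.001, -1.0]]
wrist_force: [0.6, 0.2, -0.0]
gripper_width: 0.323
t5.58 tcp [0.5345 0.0254 0.1708] yaw -19.9 F [ 0.6  0.2 -0. ] w 0.32 j6 50
row [-0.0039  0.0022  0.0259] [-0.0003 -0.0012  0.0003]
```

```bash
python3 -m creep '[[0.32,-0.004,0.002,0.01,0,0,0],[0.32,-0.004,0.002,0.018,0,0,0],[0.32,-0.004,0.002,0.025,0,0,0],[0.32,-0.004,0.002,0.025,0,0,0]]';  python3 - <<'E'
from h import *
plan([.5332,.0252,.161],-20)
E
```

```text
time_s: 5.92
tcp_pos: [0.5329, 0.0252, 0.1627]
ee_rot: [[0.94, -0.341, 0.003], [-0.341, -0.94, -0.001], [0.003, -0.0, -1.0]]
wrist_force: [-0.6, 1.1, -0.5]
gripper_width: 0.321
t5.92 tcp [0.5329 0.0252 0.1627] yaw -19.9 F [-0.6  1.1 -0.5] w 0.32 j6 50
row [ 0.001  -0.0004  0.0057] [-0.0001 -0.0009  0.0003]
```

```bash
python3 -m creep '[[0.32,0.001,0,0.003,0,0,0.04],[0.32,0.001,0,0.005,0,0,0.08],[0.32,0.001,0,0.005,0,0,0.12],[0.32,0.001,0,0.005,0,0,0.155],[0.32,0.001,0,0.005,0,0,0.19]]';  python3 - <<'E'
from h import *
print(r.sense()["moment"])
plan([.5332,.0252,.160],-54)
E
```

```text
time_s: 6.33
tcp_pos: [0.5325, 0.0258, 0.1611]
ee_rot: [[0.581, -0.814, 0.002], [-0.814, -0.581, 0.0], [0.001, -0.001, -1.0]]
wrist_force: [-2.1, 2.7, 0.3]
gripper_width: 0.321
[1.11265912 0.74056513 0.1216118 ]
t6.33 tcp [0.5325 0.0258 0.1611] yaw -54.5 F [-2.1  2.7  0.3] w 0.32 j6 15
row [ 0.0031 -0.0008  0.0036] [-0.0005 -0.0002 -0.0025]
```

```bash
python3 -m creep '[[0.32,0.003,0,0.002,0,0,0.04],[0.32,0.003,0,0.004,0,0,0.08],[0.32,0.003,0,0.004,0,0,0.12],[0.32,0.003,0,0.004,0,0,0.155],[0.32,0.003,0,0.004,0,0,0.19]]';  python3 - <<'E'
from h import *
print(r.sense()["moment"])
plan([.5332,.0252,.160],-95)
E
```

```text
time_s: 6.75
tcp_pos: [0.5329, 0.0254, 0.1591]
ee_rot: [[0.019, -1.0, 0.001], [-1.0, -0.019, 0.001], [-0.001, -0.001, -1.0]]
wrist_force: [1.7, -0.9, -5.3]
gripper_width: 0.316
[-0.09122376 -0.51803108  0.19328888]
t6.75 tcp [0.5329 0.0254 0.1591] yaw -88.9 F [ 1.7 -0.9 -5.3] w 0.32 j6 -19
row [ 0.0008 -0.0011 -0.0029] [-0.0004  0.0002  0.0339]
```

```bash
python3 -m creep '[[0.32,0,0,0,0,0,0.03],[0.32,0,0,0,0,0,0.06],[0.32,0,0,0,0,0,0.08],[0.32,0,0,0,0,0,0.09],[0.32,0,0,0,0,0,0.1]]';  python3 - <<'E'
from h import *
print(r.sense()["moment"])
plan([.5332,.0252,.160],-108)
E
```

```text
time_s: 7.17
tcp_pos: [0.5329, 0.0249, 0.1587]
ee_rot: [[-0.291, -0.957, 0.001], [-0.957, 0.291, -0.001], [0.0, -0.001, -1.0]]
wrist_force: [0.9, -2.0, -1.8]
gripper_width: 0.318
[-0.72023328 -0.52027939  0.27105651]
t7.17 tcp [0.5329 0.0249 0.1587] yaw -106.9 F [ 0.9 -2.  -1.8] w 0.32 j6 -37
row [-0.0014 -0.0007 -0.0043] [-0.0003 -0.0001  0.0059]
```

```bash
python3 -m creep '[[0.32,0,0,0,0,0,0.015],[0.32,0,0,0,0,0,0.025],[0.32,0,0,0,0,0,0.03],[0.32,0,0,0,0,0,0.03]]';  python3 - <<'E'
from h import *
print(r.sense()["moment"])
plan([.5332,.0252,.160],-108)
E
```

```text
time_s: 7.5
tcp_pos: [0.533, 0.0248, 0.1587]
ee_rot: [[-0.375, -0.927, 0.001], [-0.927, 0.375, -0.002], [0.002, -0.001, -1.0]]
wrist_force: [0.6, 0.2, -1.7]
gripper_width: 0.322
[-0.34535831 -0.18841146  1.94064678]
t7.50 tcp [0.533  0.0248 0.1587] yaw -112.0 F [ 0.6  0.2 -1.7] w 0.32 j6 -42
row [-0.0016 -0.0002 -0.0045] [-0.0004 -0.0006 -0.0223]
```

```bash
python3 -m creep '[[0.32,0,0,0,0,0,-0.035],[0.32,0,0,0,0,0,-0.07],[0.32,0,0,0,0,0,-0.085],[0.32,0,0,-0.01,0,0,-0.085],[0.32,0,0,-0.08,0,0,-0.085]]'; python3 -m creep '[[0.32,0,0,-0.1,0,0,0],[0.32,0.2,0,-0.15,0,0,-0.1],[0.32,0.5,0,-0.15,0,0,-0.2],[0.32,0.5,0,-0.15,0,0,-0.2],[0.32,0.5,0,-0.15,0,0,-0.3]]'; python3 - <<'E'
from h import *
plan([.515,-.194,.22],-6)
E
```

```text
time_s: 7.92
tcp_pos: [0.5306, 0.0244, 0.1797]
ee_rot: [[-0.122, -0.993, -0.007], [-0.993, 0.122, -0.003], [0.004, 0.007, -1.0]]
wrist_force: [0.4, -0.6, 0.1]
gripper_width: 0.32
time_s: 8.33
tcp_pos: [0.5128, -0.1232, 0.2261]
ee_rot: [[0.332, -0.943, -0.005], [-0.943, -0.332, -0.002], [0.0, 0.006, -1.0]]
wrist_force: [0.6, -0.1, -0.1]
gripper_width: 0.32
t8.33 tcp [ 0.5128 -0.1232  0.2261] yaw -70.6 F [ 0.6 -0.1 -0.1] w 0.32 j6 15
row [0.2251 0.0716 0.0209] [ 0.0017  0.001  -0.3589]
```

```bash
python3 -m creep '[[0.32,-0.18,0.5,0,0,0,-0.2],[0.32,-0.18,0.5,0,0,0,-0.2],[0.32,-0.18,0.5,0,0,0,-0.2],[0.32,-0.18,0.5,0,0,0,-0.2],[0.32,-0.18,0.5,0,0,0,-0.2]]'; python3 - <<'E'
from meas import *
im=r.capture("top");cv2.imwrite("pics/top5full.png",im)
o=meas(im,[.748,-.1040,-.0855,.015])
cv2.imwrite("pics/top5.png",cv2.resize(im[125:250,255:445],None,fx=4,fy=4,interpolation=cv2.INTER_CUBIC))
plan([o[1][0][0],o[1][0][1],.2],o[1][1])
E
```

```text
time_s: 8.75
tcp_pos: [0.3469, -0.1223, 0.2267]
ee_rot: [[0.82, -0.572, -0.007], [-0.572, -0.82, 0.0], [-0.006, 0.004, -1.0]]
wrist_force: [-0.7, 0.0, -0.1]
gripper_width: 0.319
pred [0.5335 0.0248 0.1524] disc [0.5329 0.0252 0.1524] diam px [27.3 27.6] slot c [0.5326 0.0247 0.1524] len 0.0732 0.032 slot yaw 84.9 cam rel -1.567
pred [ 0.5147 -0.1944  0.1524] disc [ 0.5146 -0.1939  0.1524] diam px [27. 28.] slot c [ 0.5137 -0.1934  0.1524] len 0.0311 0.075 slot yaw -7.4 cam rel 0.044
t8.80 tcp [ 0.3504 -0.1222  0.2275] yaw -34.6 F [ 1.1 -1.3  0.8] w 0.32 j6 49
row [ 0.5865 -0.1141  0.0901] [ 0.0007  0.001  -0.1509]
```

View pics/top5.png

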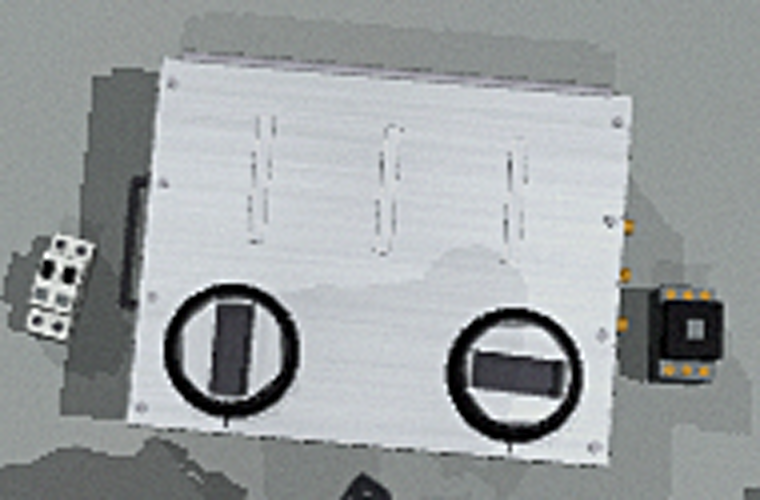

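```bash
python3 -m creep '[[0.32,0.587,-0.114,0.05,0,0,-0.15],[0.32,0.587,-0.114,0.05,0,0,-0.15],[0.32,0.587,-0.114,0.08,0,0,-0.15],[0.32,0.587,-0.114,0.09,0,0,-0.15],[0.32,0.587,-0.114,0.09,0,0,-0.15]]'; python3 - <<'E'
from h import *
plan([.5144,-.1938,.175],-7.4)
E
```

```text
time_s: 9.22
tcp_pos: [0.5196, -0.1959, 0.1977]
ee_rot: [[0.991, -0.135, -0.004], [-0.135, -0.991, -0.001], [-0.003, 0.002, -1.0]]
wrist_force: [-0.6, -1.0, 0.0]
gripper_width: 0.321
t9.22 tcp [ 0.5196 -0.1959  0.1977] yaw -7.8 F [-0.6 -1.   0. ] w 0.32 j6 86
row [-0.0179 -0.0046  0.0756] [ 0.0005  0.0011 -0.0021]
```

```bash
python3 -m creep '[[0.32,-0.018,-0.005,0.02,0,0.001,0],[0.32,-0.018,-0.005,0.05,0,0.001,0],[0.32,-0.018,-0.005,0.07,0,0.001,0],[0.32,-0.018,-0.005,0.075,0,0.001,0],[0.32,-0.018,-0.005,0.075,0,0.001,0]]'; python3 - <<'E'
from h import *
plan([.5144,-.1938,.161],-7.4)
E
```

```text
time_s: 9.63
tcp_pos: [0.5133, -0.1932, 0.1752]
ee_rot: [[0.991, -0.136, -0.001], [-0.136, -0.991, -0.002], [-0.001, 0.002, -1.0]]
wrist_force: [-0.1, 0.7, -0.3]
gripper_width: 0.321
t9.63 tcp [ 0.5133 -0.1932  0.1752] yaw -7.8 F [-0.1  0.7 -0.3] w 0.32 j6 86
row [0.004  0.0015 0.0473] [ 0.0005  0.0003 -0.0022]
```

```bash
python3 -m creep '[[0.32,0.004,0.002,0.01,0,0,0],[0.32,0.004,0.002,0.02,0,0,0],[0.32,0.004,0.002,0.035,0,0,0],[0.32,0.004,0.002,0.048,0,0,0],[0.32,0.004,0.002,0.048,0,0,0]]'; python3 - <<'E'
from h import *
plan([.5144,-.1938,.160],-7.4)
E
```

```text
time_s: 10.05
tcp_pos: [0.5137, -0.1938, 0.1599]
ee_rot: [[0.991, -0.136, -0.003], [-0.136, -0.991, -0.001], [-0.003, 0.001, -1.0]]
wrist_force: [-0.9, -0.2, 0.1]
gripper_width: 0.321
t10.05 tcp [ 0.5137 -0.1938  0.1599] yaw -7.8 F [-0.9 -0.2  0.1] w 0.32 j6 86
row [ 0.0023 -0.0003 -0.0005] [ 0.0005  0.0008 -0.0023]
```

```bash
python3 -m creep '[[0.32,0.002,0,0.002,0,0,0.04],[0.32,0.002,0,0.002,0,0,0.08],[0.32,0.002,0,0.002,0,0,0.12],[0.32,0.002,0,0.002,0,0,0.155],[0.32,0.002,0,0.002,0,0,0.19]]';  python3 - <<'E'
from h import *
print(r.sense()["moment"])
plan([.5144,-.1938,.1595],-54)
E
```

```text
time_s: 10.47
tcp_pos: [0.5131, -0.1935, 0.1586]
ee_rot: [[0.739, -0.674, -0.006], [-0.674, -0.739, -0.0], [-0.004, 0.004, -1.0]]
wrist_force: [-1.4, 1.4, -0.3]
gripper_width: 0.321
[0.45969454 0.4759444  0.06341322]
t10.47 tcp [ 0.5131 -0.1935  0.1586] yaw -42.3 F [-1.4  1.4 -0.3] w 0.32 j6 51
row [ 0.004  -0.0022 -0.0029] [0.0015 0.0012 0.0648]
```

```bash
python3 -m creep '[[0.32,0.003,-0.001,0,0,0,0.04],[0.32,0.003,-0.001,0,0,0,0.08],[0.32,0.003,-0.001,0,0,0,0.12],[0.32,0.003,-0.001,0,0,0,0.155],[0.32,0.003,-0.001,0,0,0,0.19]]';  python3 - <<'E'
from h import *
print(r.sense()["moment"])
plan([.5144,-.1938,.1595],-95)
E
```

```text
time_s: 10.88
tcp_pos: [0.5135, -0.1938, 0.1586]
ee_rot: [[0.227, -0.974, -0.007], [-0.974, -0.227, -0.0], [-0.001, 0.007, -1.0]]
wrist_force: [-1.4, -0.7, 0.5]
gripper_width: 0.319
[0.0216297  0.21917207 0.09925363]
t10.88 tcp [ 0.5135 -0.1938  0.1586] yaw -76.9 F [-1.4 -0.7  0.5] w 0.32 j6 17
row [ 0.0006 -0.003  -0.0031] [2.300e-03 1.000e-04 1.008e-01]
```

```bash
python3 -m creep '[[0.32,0.001,-0.002,0,0,0,0.04],[0.32,0.001,-0.002,0,0,0,0.08],[0.32,0.001,-0.002,0,0,0,0.115],[0.32,0.001,-0.002,0,0,0,0.145],[0.32,0.001,-0.002,0,0,0,0.165]]';  python3 - <<'E'
from h import *
print(r.sense()["moment"])
plan([.5144,-.1938,.1595],-95)
E
```

```text
time_s: 11.3
tcp_pos: [0.5136, -0.1943, 0.1585]
ee_rot: [[-0.288, -0.958, -0.009], [-0.958, 0.288, -0.001], [0.003, 0.008, -1.0]]
wrist_force: [-1.7, -0.5, -0.0]
gripper_width: 0.318
[-0.34464636  0.29340705  0.28591572]
t11.30 tcp [ 0.5136 -0.1943  0.1585] yaw -106.8 F [-1.7 -0.5 -0. ] w 0.32 j6 -13
row [-0.0025 -0.0021 -0.0034] [ 0.0027 -0.0008 -0.0653]
```

```bash
python3 -m creep '[[0.32,0,-0.001,0,0,0,0.015],[0.32,0,-0.001,0,0,0,0.025],[0.32,0,-0.001,0,0,0,0.03],[0.32,0,-0.001,0,0,0,0.03]]';  python3 - <<'E'
from h import *
print(r.sense()["moment"])
plan([.5144,-.1938,.1595],-95)
E
```

```text
time_s: 11.63
tcp_pos: [0.5136, -0.1944, 0.1585]
ee_rot: [[-0.372, -0.928, -0.01], [-0.928, 0.372, -0.002], [0.005, 0.009, -1.0]]
wrist_force: [-1.5, -0.0, 0.0]
gripper_width: 0.323
[0.08861592 0.27967882 1.96360152]
t11.63 tcp [ 0.5136 -0.1944  0.1585] yaw -111.8 F [-1.5 -0.   0. ] w 0.32 j6 -18
row [-0.0028 -0.0016 -0.0034] [ 0.003  -0.0013 -0.0936]
```

At the stop (1.96 N·m). Unwind within the slack, lift, and retract for a check.

```bash
python3 -m creep '[[0.32,0,0,0,0,0,-0.035],[0.32,0,0,0,0,0,-0.07],[0.32,0,0,0,0,0,-0.085],[0.32,0,0,-0.01,0,0,-0.085],[0.32,0,0,-0.08,0,0,-0.085]]'; python3 -m creep '[[0.32,0,0,-0.15,0,0,0],[0.32,0,0,-0.2,0,0,0],[0.32,0,0.5,-0.2,0,0,0],[0.32,0,0.5,-0.2,0,0,0],[0.32,0,0.5,-0.2,0,0,0]]';python3 -m creep '[[0.32,0,0.25,0,0,0,0],[0.32,0,0.25,0,0,0,0],[0.32,0,0.25,0,0,0,0]]'; python3 - <<'E'
from meas import *
im=r.capture("top");sc=r.capture("scene");cv2.imwrite("pics/top6full.png",im);cv2.imwrite("pics/scene6.png",sc)
o=meas(im,[.748,-.1040,-.0855,.005])
cv2.imwrite("pics/top6.png",cv2.resize(im[125:250,255:445],None,fx=4,fy=4,interpolation=cv2.INTER_CUBIC))
cv2.imwrite("pics/scene6z.png",cv2.resize(sc[100:250,220:420],None,fx=4,fy=4,interpolation=cv2.INTER_CUBIC))
plan([.35,-.19,.22],-95)
E
```

```text
time_s: 12.05
tcp_pos: [0.5116, -0.1938, 0.1794]
ee_rot: [[-0.119, -0.993, -0.017], [-0.993, 0.119, 0.001], [0.001, 0.017, -1.0]]
wrist_force: [0.2, 0.3, 0.6]
gripper_width: 0.323
time_s: 12.47
tcp_pos: [0.3874, -0.1788, 0.2414]
ee_rot: [[-0.123, -0.992, -0.017], [-0.992, 0.123, 0.001], [0.001, 0.017, -1.0]]
wrist_force: [-0.4, -0.0, 0.7]
gripper_width: 0.319
time_s: 12.72
tcp_pos: [0.3069, -0.1688, 0.2426]
ee_rot: [[-0.128, -0.992, -0.017], [-0.992, 0.128, 0.004], [-0.001, 0.017, -1.0]]
wrist_force: [0.1, -0.1, 0.6]
gripper_width: 0.32
pred [0.5333 0.0248 0.1501] disc [0.5331 0.0252 0.1501] diam px [27.3 27.6] slot c [0.5326 0.0248 0.1501] len 0.0728 0.0314 slot yaw 85.2 cam rel -1.573
pred [ 0.5145 -0.1944  0.1501] disc [ 0.5145 -0.194   0.1501] diam px [27.3 27.8] slot c [ 0.5139 -0.1939  0.1501] len 0.0733 0.0308 slot yaw 85.0 cam rel -1.570
t12.82 tcp [ 0.3124 -0.1696  0.2436] yaw -97.2 F [ 1.4 -0.6  1. ] w 0.32 j6 -5
row [ 0.0518 -0.1339  0.077 ] [ 0.0043 -0.     -0.0124]
```

View pics/top6full.png

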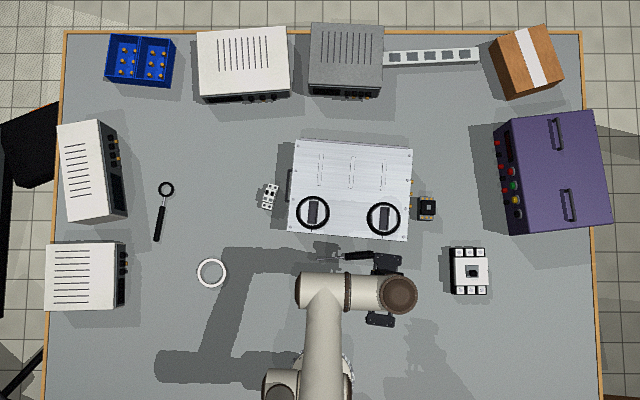

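View pics/scene6z.png

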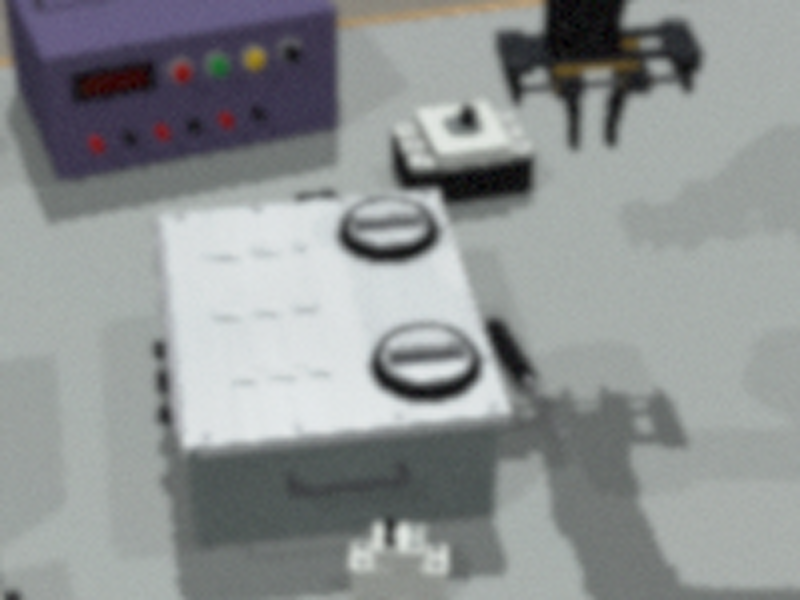

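```bash
python3 - <<'E'
from h import *
g=[cv2.cvtColor(cv2.imread(f),cv2.COLOR_BGR2GRAY).astype(np.float32) for f in("pics/scene0.png","pics/scene3full.png","pics/scene6.png")]
for name,(y0,y1,x0,x1) in dict(collarL=(193,202,315,338),collarR=(158,165,308,328),psu=(110,138,225,300),handle=(210,226,288,326)).items():
    t=g[2][y0:y1,x0:x1];R=g[1][y0-4:y1+4,x0-4:x1+4];S=8
    m=cv2.matchTemplate(cv2.resize(R,None,fx=S,fy=S,interpolation=3),cv2.resize(t,None,fx=S,fy=S,interpolation=3),cv2.TM_CCOEFF_NORMED)
    l=cv2.minMaxLoc(m);print(name,"now minus before px",(4-np.array(l[3])/S),l[1].__round__(3))
X=lambda a:lidpt([.748,-.104,-.0855,a],[.225,.225],[.11,-.11],[.019]*2)
print(proj("scene",X(.004))-proj("scene",X(.022)))
E
```

```text
collarL now minus before px [0. 1.] 0.896
collarR now minus before px [0. 1.] 0.778
psu now minus before px [0. 0.] 0.986
handle now minus before px [0. 0.] 0.975
[[0.09225756 0.86314202]
 [0.09706857 0.82849278]]
```

The lid has dropped about 1 px at both collars. That matches being drawn from about 0.022 to about 0.004 rad, and the fixed parts of the scene did not shift. I'm handing in.

```bash
python3 - <<'E'
from station import r
print(r.finish_job(), r.sense()["time_s"])
E
```

```text
the job is handed in; nothing more can be done
the job is handed in; nothing more can be done
```

The lid is shut and both quarter-turn fasteners are turned clockwise to their stops. I handed the job in at about 12.8 s, with the arm clear of the box.

- **Lid:** I pushed it down with closed fingertips on the bare spot between the collars, reaching 17.5 N vertically, which flattens the seal. I then let go and backed off.
- **Fasteners:** I put both fingertips, slightly open, in the slot and turned the tool in place, instead of one fingertip moved round the axis. I did the left one first, then the right. Each met its hard stop at about 1.95 N·m, and I then backed off within the slot's play and lifted out.

**Last checks:**
- **Turn:** the top picture gives 1.573 rad for the left fastener and 1.570 for the right; the stop is at 1.571.
- **Lid height:** in the scene picture both collars dropped about 1 px. That fits the lid being drawn from about 0.022 to 0.004 rad, but it is only a coarse check.
- **Other things on the bench:** they look unmoved in the last pictures. The breaker inside the box can't be seen with the lid shut. The end of the screwdriver is partly behind the arm in the top picture.
- **Cameras:** the scene camera's positions were about 1.5 px off from the top camera's. The fingertip showed a similar offset in the scene picture, so I used the top camera's positions.

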